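# Unlock and open the label drawer of a flower grower's chest

### The job

On the packing bench in the flower shed, a locking stay holds the chest's blue drawer shut: it is the bar with the red ball that lies next to the brass lid hinge. Lift that stay by its ball and swing it up and back until it stands more than half-way to upright, let it stand there, then pull the drawer open by its handle by 80 mm or more and let go. The like stay along the lid's other edge keeps the lid down: leave it lying.

Things in the scene. Friction and masses are not known exactly. Their poses are not given: they have to be found in the camera images.
- stay_knob (a point): Centre of the red 28 mm ball at the front end of the drawer's stay, a flat 18 mm aluminium bar on the plywood chest (220 deep, 360 wide, 125 mm high) beside the brass lid hinge (34 mm to +y, 136 mm high). Ball about 166 mm above the bench. Axes turn with the stay; at joint 0, x points level to the chest's back, y to its left, z up. Pivot axis (along y) at x +88, z -32 mm in this frame.
- stay (a joint): Angle of the drawer's stay, rad: 0 lying, its hooked end down in front of the drawer (locked); grows as the ball end swings up and back about the pivot; clear of the drawer from 0.2, stop at 1.5. Stiff: 3 to 5 N at the ball turns it, and it stays where it is left. Starts at 0 to 0.05.
- drawer_handle (a point): Middle of the steel bar of the blue drawer's handle: 10 mm thick, level, 108 mm long along y, 98 mm above the bench, centre line 42 mm before the drawer front (120 mm high). x points level into the chest (drawer slides out along -x, up to 130 mm, 2 to 3 N, stays where left), y to the chest's left, z up. With the drawer shut the stay's ball is at x +54, y +88, z +68 mm from here.
- lid_stay (a joint): Angle of the other, like stay with the same red ball, 175 mm to the chest's left (+y) of the drawer's stay, along the lid's far edge, rad: 0 lying, holding the lid down; grows as it is lifted. Starts at 0 to 0.05; leave it lying.

How it is judged:
By the outcome, as a careful person would: the job done as asked, in the order asked, and still so for the second after the job is handed in, with the robot touching nothing.
It also fails if it takes over 45 s, if anything falls off the work surface, if the arm or the gripper's body presses on something with over 40 N, if the wrist force passes 120 N, or if a joint passes its speed limit or range.

### The arm

A 7-joint arm with a two-finger parallel gripper is mounted at the origin on the work surface. World frame = base frame: x ahead of the robot, y to its left, z up, the work surface at z = 0. Lengths are in m, angles in rad, forces in N, time in s.
With the tool pointing down it reaches from about 0.425 to 0.925 m from the base axis. Payload 6.8 kg.
Tool frame: the origin (TCP) lies at the very end of the fingers, on their centre line; the grasp point (between the pads) lies 19 mm behind it; z points along the fingers, x is the direction in which the jaws open and shut, and the axes are right-handed (so a half turn about z gives the same grasp; the last joint's range is limited). The gripper opens to 85 mm and grips with 20 to 120 N. Pads are 22 mm wide; open, the fingers measure 114 mm over their backs; the gripper's body (76 mm by 85 mm) begins 54 mm behind the grasp point. The pads swing forward as they close: fully open they stand 13 mm farther back than shut.
Start: joints at [1.169, 0.477, 0.022, 1.555, -0.011, 1.109, -0.083], TCP at [0.195, -0.646, 0.231] pointing down, gripper open.
Joint ranges: [-2.96, 2.96], [-0.34, 2.1], [-1.41, 1.46], [0.24, 2.44], [-1.37, 4.51], [0.17, 1.92], [-2.96, 2.96]. Speed limits (rad/s): [2.39, 2.39, 3.14, 3.14, 3.14, 3.14, 3.14].

### API

Orientations are given as a rotation vector (axis times angle).
In Python, from bench import r, grab_frame gives the robot as it stands. The module is installed in compiled form; this text tells all that it offers.
- The arm moves only by the tool send_rows, never from a script. Its argument "series" is a list of rows, each a list of 2 entries, a list of its own where there are three numbers: the shift along the tool's x, y, z in m, then the turn, a rotation vector about the tool's x, y, z in units of 5 degrees (1.0 is 5 degrees). A call has 1 to 20 rows; each row shifts and turns the commanded pose from where the row before left it, along the tool's axes as they then stand; what a row does not reach is not made up. A row lasts 1/8 s, in which the tool goes at most 62.5 mm and 10.7 degrees, less where a joint would pass 70% of its speed; a pose out of reach is approached as far as the arm can. A call is refused whole if a number of a shift passes 0.0625 or a number of a turn 1, either way. A call with a gripper value outside its range is refused whole. "fingers" is the closure in counts, from 0 (fully open) to 255 (shut), set as the call begins (left out, the last holds). The fingers move at their own pace and stop on an object; "grip_force" is the grip in N (left out, the last holds). Time passes only in rows, so rows that do not move let the fingers close. It gives the time, the measured TCP pose, the force and the opening at its end, in the units of the state.
- r.get_obs(): the state, without advancing time (a new reading comes with each control period).
- grab_frame(name): name is "side" or "top" or "wrist"; returns a dict with "frame" (384x512x3 uint8, red, green, blue), "fx", "fy", "cx", "cy" (pixels), "origin" and "rotation" of the camera in the world; the wrist camera has in their place "T_tool_cam" (4x4, takes a point from camera to tool coordinates, whose origin is the TCP and whose axes are the tool frame's). Camera axes: x right, y down, z forward; pixel columns grow to the right and rows downward; lengths in m; the calibration is good to about 2 mm. A picture is of the moment at which its call begins: read the wrist's pose just before it. There is no depth.
- r.hand_in(): hands the job in, once; it reports no verdict.
The state is a dict: "clock": time; "joints": joint angles; "qvel": joint speeds; "tau": joint torques, N m; "tcp_pos": TCP position; "orientation": TCP orientation; "contact_force": force on the tool from outside, world axes, zero at the start; "moment": the same for the moment, N m; "grip_width": finger opening in m.
Only numpy, scipy, OpenCV 4.12 (cv2) and the standard library are available. Lean on these libraries where they do the work, as an engineer would, in place of code of your own. Each camera call takes 0.05 s, during which the arm holds its last target.

## Working session

There is one attempt and no reset: what is moved stays moved. The work goes in short steps, Python scripts to look and compute and a tool call to move; the robot and the scene stay as the last step left them, time stands still between calls to the robot, and variables do not carry over. Pictures are saved under pics/ and viewed, and the job is handed in when it is done.

Besides the shell and the picture viewer there is one more tool, called after "Request:" by a JSON object that holds its "fn" and its "kwargs". send_rows: Moves the arm, as the interface text tells. Its arguments: {"type":"object","properties":{"series":{"type":"array"},"fingers":{"type":"number"},"grip_force":{"type":"number"}},"required":["series"]}

```bash
mkdir -p pics
python3 - <<'E'
from bench import r, grab_frame
import cv2,numpy as np
o=r.get_obs()
for k,v in o.items(): print(k,np.round(v,3))
for n in ["side","top","wrist"]:
    f=grab_frame(n); cv2.imwrite(f"pics/{n}0.png",f["frame"][:,:,::-1])
    print(n,{k:np.round(v,4).tolist() for k,v in f.items() if k!="frame"})
E
```

```text
clock 0.0
joints [ 1.169  0.478  0.022  1.556 -0.011  1.109 -0.083]
qvel [ 0.001  0.    -0.001  0.001 -0.001  0.002  0.001]
tau [ 1.0000e-03 -5.9646e+01  1.6080e+00 -2.8121e+01  1.2000e-02  9.0000e-03
  0.0000e+00]
tcp_pos [ 0.195 -0.646  0.23 ]
orientation [-2.522e+00  1.872e+00  2.000e-03]
contact_force [0.219 0.453 0.499]
moment [0.05  0.007 0.038]
grip_width 0.086
side {'fx': 374.6695, 'fy': 374.6695, 'cx': 258.3428, 'cy': 191.4313, 'origin': [0.332, -0.3158, 0.6913], 'rotation': [-2.3288, 0.7965, -0.3143]}
top {'fx': 433.476, 'fy': 433.476, 'cx': 261.3155, 'cy': 189.8071, 'origin': [0.5891, 0.0779, 1.0304], 'rotation': [-2.2394, 2.1754, -0.0321]}
wrist {'fx': 278.7087, 'fy': 278.7087, 'cx': 254.7373, 'cy': 187.0555, 'T_tool_cam': [[1.0, -0.0005, -0.0012, -0.0008], [0.0009, 0.9566, 0.2915, -0.073], [0.001, -0.2915, 0.9566, -0.1424], [0.0, 0.0, 0.0, 1.0]]}
```

View pics/side0.png

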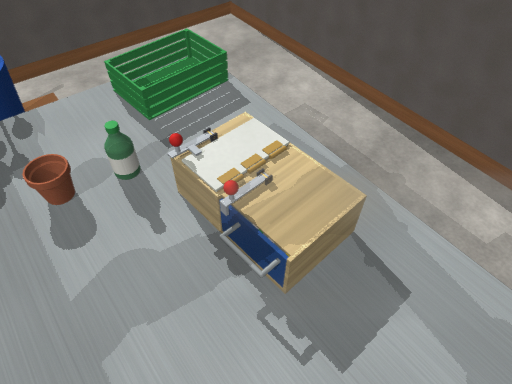

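View pics/top0.png

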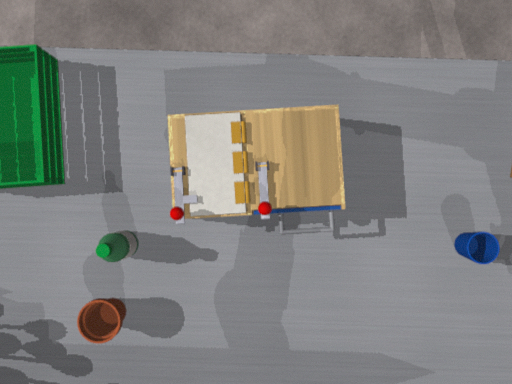

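The top view shows the drawer's stay ball at about (264,208), next to the brass hinge leaves. The lid stay ball is at (177,213) and the handle bar at about (306,230). In the side view the drawer ball is at (231,187), the lid ball at (176,140), and the handle runs from about (228,232) to (268,270).

```bash
cat > h.py <<'E'
from bench import r, grab_frame
import cv2,numpy as np
from scipy.spatial.transform import Rotation as R
def cam(n):
    o=r.get_obs(); f=grab_frame(n)
    if n=="wrist":
        T=np.array(f["T_tool_cam"]); Rt=R.from_rotvec(o["orientation"]).as_matrix()
        f["Rm"]=Rt@T[:3,:3]; f["o"]=Rt@T[:3,3]+o["tcp_pos"]
    else:
        q=np.array(f["rotation"]); f["Rm"]=R.from_rotvec(q).as_matrix() if q.size==3 else q
        f["o"]=np.array(f["origin"])
    return f
def ray(f,u,v):
    d=f["Rm"]@np.array([(u-f["cx"])/f["fx"],(v-f["cy"])/f["fy"],1]); return f["o"],d/np.linalg.norm(d)
def onz(f,u,v,z):
    o,d=ray(f,u,v); return o+d*(z-o[2])/d[2]
def tri(*rays):
    A=sum(np.eye(3)-np.outer(d,d) for o,d in rays); b=sum((np.eye(3)-np.outer(d,d))@o for o,d in rays)
    p=np.linalg.solve(A,b); return p,[np.linalg.norm(np.cross(p-o,d)) for o,d in rays]
def proj(f,p):
    c=f["Rm"].T@(np.array(p)-f["o"]); return f["fx"]*c[0]/c[2]+f["cx"],f["fy"]*c[1]/c[2]+f["cy"]
def reds(f):
    hsv=cv2.cvtColor(f["frame"],cv2.COLOR_RGB2HSV)
    m=((hsv[...,0]<5)|(hsv[...,0]>174))&(hsv[...,1]>200)&(hsv[...,2]>90)
    n,l,s,c=cv2.connectedComponentsWithStats(m.astype(np.uint8))
    return [(s[i].tolist(),c[i]) for i in range(1,n) if s[i][4]>25]
E
python3 - <<'E'
from h import *
fs={n:cam(n) for n in("side","top")}
C={}
for n,f in fs.items():
    C[n]=[(c,onz(f,*c,.166)) for s,c in reds(f)]
    for s,c in reds(f): print(n,s,c.round(1),onz(f,*c,.166).round(4))
    im=f["frame"][:,:,::-1]
    u,v=(250,225) if n=="side" else (290,215)
    cr=im[v-60:v+70,u-80:u+80]; cv2.imwrite(f"pics/{n}1.png",cv2.resize(cr,None,fx=4.5,fy=4.5,interpolation=cv2.INTER_CUBIC))
for a in C["side"]:
  for b in C["top"]:
    print(tri(ray(fs["side"],*a[0]),ray(fs["top"],*b[0])))
E
```

```text
side [170, 134, 12, 11, 68] [175.4 139.7] [0.5648 0.2467 0.166 ]
top [258, 203, 13, 11, 117] [264.3 208.1] [0.5774 0.0706 0.166 ]
top [170, 208, 13, 11, 112] [176. 213.] [0.5624 0.246  0.166 ]
(array([0.54222304, 0.08732145, 0.29989407]), [np.float64(0.040113325018651995), np.float64(0.04011332501865202)])
(array([0.56324116, 0.24525766, 0.16786303]), [np.float64(0.0008540880348498145), np.float64(0.0008540880348498199)])
```

```bash
ls pics
```

```text
side0.png
side1.png
top0.png
top1.png
wrist0.png
```

View pics/side1.png

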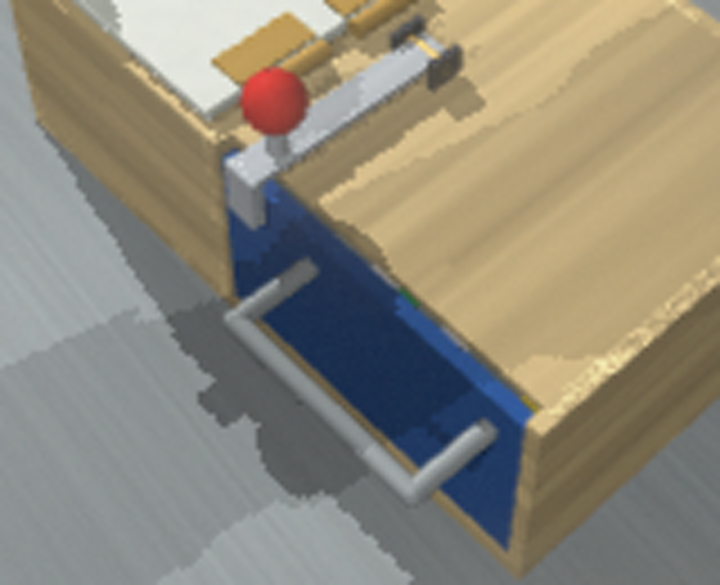

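View pics/top1.png

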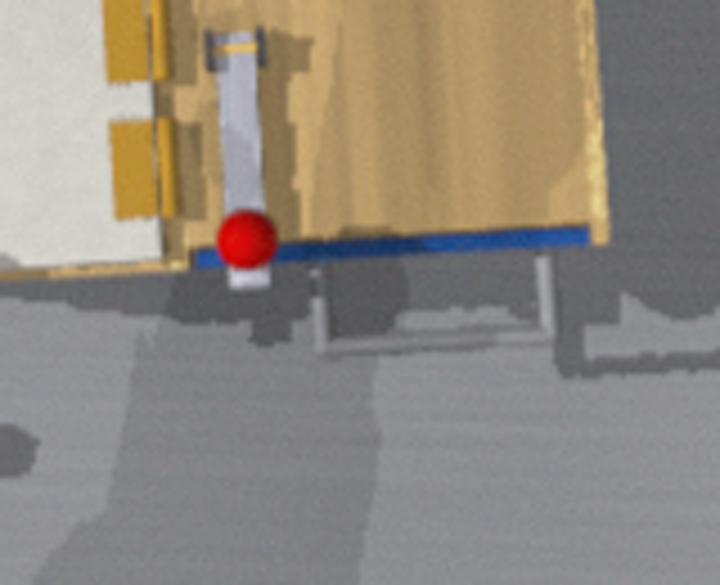

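Run:
```python
from h import *
f=cam("side"); g=cam("top")
hsv=cv2.cvtColor(f["frame"],cv2.COLOR_RGB2HSV)
w=hsv[175:200,220:245]
m=((w[...,0]<8)|(w[...,0]>172))&(w[...,1]>150)
ys,xs=np.nonzero(m); c=(xs.mean()+220,ys.mean()+175); print(m.sum(),c, onz(f,*c,.166))
t=[c for s,c in reds(g)][0]
print(tri(ray(f,*c),ray(g,*t)))
```

```text
142 (np.float64(229.66901408450704), np.float64(186.49295774647888)) [0.57980119 0.07311633 0.166     ]
(array([0.57767991, 0.07049032, 0.16982697]), [np.float64(0.0003782344340783597), np.float64(0.00037823443407825503)])
```

Triangulating both balls gives the drawer ball at (0.578, 0.0705, ~0.168) and the lid ball 175.3 mm away, against 175 mm stated. That puts the chest yaw at about 4.7°. Next I'll check the handle and plan.

```bash
cat > plan.py <<'E'
from h import *
BALL=np.array([.5777,.0705,.1665]); th=np.arctan2(.0145,.1748)
cx=np.array([np.cos(th),np.sin(th),0]); cy=np.array([-np.sin(th),np.cos(th),0])
H=BALL-.054*cx-.088*cy; H[2]=.098
def frame(x): # tool down, tool x along x
    z=np.array([0,0,-1.]); return np.column_stack([x,np.cross(z,x),z])
def delta(p,x=None):
    o=r.get_obs(); Rt=R.from_rotvec(o["orientation"])
    print("tcp",np.round(o["tcp_pos"],4),"t",round(o["clock"],2),"F",np.round(o["contact_force"],1),"w",round(o["grip_width"],4))
    print("shift now-axes mm",(1000*Rt.inv().apply(np.array(p)-o["tcp_pos"])).round(1))
    if x is not None:
        Rd=R.from_matrix(frame(np.array(x))); print("turn units",(np.degrees((Rt.inv()*Rd).as_rotvec())/5).round(2))
        print("shift target-axes mm",(1000*Rd.inv().apply(np.array(p)-o["tcp_pos"])).round(1))
E
python3 - <<'E'
from plan import *
print(np.degrees(th),H)
f=cam("top"); print("handle proj",proj(f,H),"meas",onz(f,306.3,231,.098)); g=cam("side"); print(proj(g,H),proj(g,H+.054*cy),proj(g,H-.054*cy))
delta(BALL+[0,0,.05],-cy)
E
```

```text
4.741939772531747 [ 0.53115962 -0.02166286  0.098     ]
handle proj (np.float64(306.3698100688568), np.float64(230.4034961053549)) meas [ 0.52987829 -0.02154632  0.098     ]
(np.float64(239.52025153990414), np.float64(254.55207076211707)) (np.float64(220.71730031953794), np.float64(236.10784873301046)) (np.float64(259.77027291845667), np.float64(274.4157552456268))
tcp [ 0.1955 -0.6461  0.2313] t 0.45 F [0.3 0.5 0.6] w 0.0853
shift now-axes mm [-575.2 -573.4   14.8]
turn units [0.   0.   2.42]
shift target-axes mm [-682.5 -440.2   14.8]
```

The predicted handle position matches both views. I'm rising, aligning, and moving over the ball.

Request:
{"fn": "send_rows", "kwargs": {"series": [[[0,0,-0.02],[0,0,0.8]],[[0,0,-0.02],[0,0,0.8]],[[0,0,-0.02],[0,0,0.82]],[[-0.02,-0.013,0],[0,0,0]],[[-0.04,-0.026,0],[0,0,0]],[[-0.04,-0.026,0],[0,0,0]],[[-0.04,-0.026,0],[0,0,0]],[[-0.04,-0.026,0],[0,0,0]],[[-0.04,-0.026,0],[0,0,0]],[[-0.04,-0.026,0],[0,0,0]],[[-0.04,-0.026,0],[0,0,0]],[[-0.04,-0.026,0],[0,0,0]],[[-0.04,-0.026,0],[0,0,0]],[[-0.04,-0.026,0],[0,0,0]],[[-0.04,-0.026,0],[0,0,0]],[[-0.04,-0.026,0],[0,0,0]],[[-0.04,-0.026,0],[0,0,0]],[[-0.04,-0.026,0],[0,0,0]],[[-0.02,-0.013,0],[0,0,0]],[[0,0,0],[0,0,0]]], "fingers": 0, "grip_force": 35}}

```text
clock: 2.95
tcp_pos: [0.5351, -0.0138, 0.2913]
orientation: [-2.315, 2.123, 0.001]
contact_force: [-0.5, 0.0, -1.0]
grip_width: 0.0851
```

Run:
```python
from plan import *
delta(BALL+[0,0,.05],-cy)
print(r.get_obs()["joints"])
```

```text
tcp [ 0.5351 -0.0138  0.2913] t 2.95 F [-0.5  0.  -1. ] w 0.0851
shift now-axes mm [-80.2 -49.6  74.9]
turn units [-0.    0.01  0.04]
shift target-axes mm [-80.5 -49.4  74.8]
[ 0.25400453  0.22035601 -0.4026219   1.79400839  0.09325795  1.14559014
 -1.66277291]
```

Request:
{"fn": "send_rows", "kwargs": {"series": [[[-0.027,-0.0165,0],[0,0,0]],[[-0.027,-0.0165,0],[0,0,0]],[[-0.0265,-0.0165,0],[0,0,0]],[[0,0,0],[0,0,0]],[[0,0,0],[0,0,0]]]}}

```text
clock: 3.58
tcp_pos: [0.577, 0.0664, 0.2911]
orientation: [2.308, -2.129, 0.001]
contact_force: [-0.8, -0.4, -0.2]
grip_width: 0.0854
```

Run:
```python
from plan import *
f=cam("wrist"); cv2.imwrite("pics/w2.png",f["frame"][:,:,::-1])
for s,c in reds(f): print(s,c.round(1),onz(f,*c,.1665).round(4))
print(proj(f,BALL))
delta(BALL-[0,0,.022],-cy)
```

```text
(np.float64(251.39498128893064), np.float64(177.68127357811613))
tcp [0.577  0.0662 0.2912] t 3.62 F [-0.1  0.  -0.8] w 0.0857
shift now-axes mm [ -4.4  -1.1 146.7]
turn units [ 0.01 -0.01 -0.03]
shift target-axes mm [ -4.2  -1.  146.7]
```

View pics/w2.png

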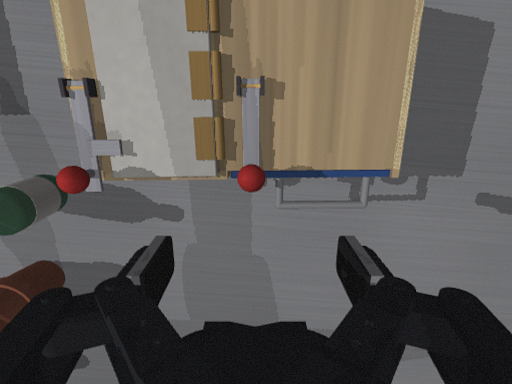

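The wrist view shows the drawer ball at (251,178), against (251,178) predicted. I'm descending around it.

Request:
{"fn": "send_rows", "kwargs": {"series": [[[-0.004,-0.001,0.03],[0,0,0]],[[0,0,0.04],[0,0,0]],[[0,0,0.035],[0,0,0]],[[0,0,0.025],[0,0,0]],[[0,0,0.0165],[0,0,0]],[[0,0,0],[0,0,0]],[[0,0,0],[0,0,0]]]}}

```text
clock: 4.5
tcp_pos: [0.5787, 0.0723, 0.1459]
orientation: [-2.31, 2.127, -0.002]
contact_force: [-0.2, -0.2, 0.6]
grip_width: 0.0855
```

Request:
{"fn": "send_rows", "kwargs": {"series": [[[0,0,0],[0,0,0]],[[0,0,0],[0,0,0]],[[0,0,0],[0,0,0]],[[0,0,0],[0,0,0]],[[0,0,0],[0,0,0]],[[0,0,0],[0,0,0]],[[0,0,0],[0,0,0]],[[0,0,0],[0,0,0]]], "fingers": 255, "grip_force": 35}}

```text
clock: 5.5
tcp_pos: [0.578, 0.0702, 0.1448]
orientation: [2.308, -2.128, 0.002]
contact_force: [-0.6, -4.8, 1.1]
grip_width: 0.0259
```

Run:
```python
from plan import *
f=cam("wrist"); cv2.imwrite("pics/w3.png",f["frame"][:,:,::-1])
delta(BALL-[0,0,.022],-cy)
# arc path: tool axes: x=-cy, y=-cx, z=down ; per-row shifts
R0=np.array([-.088,.032])
def pos(t): c,s=np.cos(t),np.sin(t); return np.array([c*R0[0]+s*R0[1], -s*R0[0]+c*R0[1]])
ts=np.linspace(0,1.2,17); P=np.array([pos(t) for t in ts]); D=np.diff(P,axis=0)
print("rows (tool y,z):"); print(np.column_stack([-D[:,0],-D[:,1]]).round(4).tolist()); print(P[-1]-P[0])
```

```text
tcp [0.578  0.0702 0.1448] t 5.55 F [-0.8 -4.4  2.1] w 0.0259
shift now-axes mm [-0.3  0.3  0.3]
turn units [ 0.01 -0.03 -0.02]
shift target-axes mm [-0.3  0.3  0.3]
rows (tool y,z):
[[-0.0026, -0.0065], [-0.0031, -0.0063], [-0.0036, -0.006], [-0.004, -0.0057], [-0.0044, -0.0054], [-0.0048, -0.0051], [-0.0052, -0.0047], [-0.0055, -0.0043], [-0.0059, -0.0039], [-0.0061, -0.0034], [-0.0064, -0.003], [-0.0066, -0.0025], [-0.0067, -0.002], [-0.0069, -0.0015], [-0.007, -0.0009], [-0.007, -0.0004]]
[0.08593777 0.06161489]
```

View pics/w3.png

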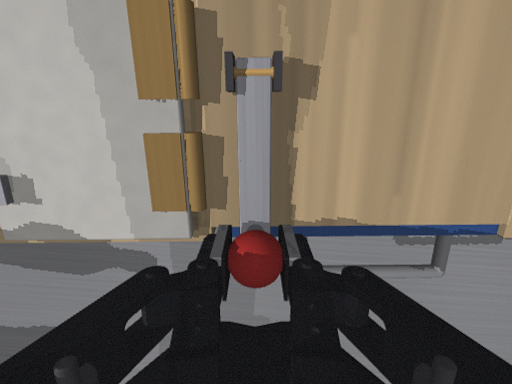

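The ball sits between the pads at (255,258), and the bar and pivot are clear. I'm swinging it along the arc.

Request:
{"fn": "send_rows", "kwargs": {"series": [[[0,-0.0026,-0.0065],[0,0,0]],[[0,-0.0031,-0.0063],[0,0,0]],[[0,-0.0036,-0.006],[0,0,0]],[[0,-0.004,-0.0057],[0,0,0]],[[0,0,0],[0,0,0]]]}}

```text
clock: 6.18
tcp_pos: [0.5906, 0.0714, 0.1689]
orientation: [2.307, -2.127, 0.0]
contact_force: [-1.8, -5.8, -0.7]
grip_width: 0.0261
```

Run:
```python
from plan import *
f=cam("side"); cv2.imwrite("pics/s4.png",cv2.resize(f["frame"][100:300,130:390,::-1],None,fx=3,fy=3))
delta(BALL-[0,0,.022],-cy)
```

```text
tcp [0.5906 0.0714 0.1689] t 6.22 F [-2.  -5.9 -0.9] w 0.0261
shift now-axes mm [-0.3 12.8 24.5]
turn units [ 0.03 -0.03 -0.02]
shift target-axes mm [-0.2 12.9 24.4]
```

View pics/s4.png

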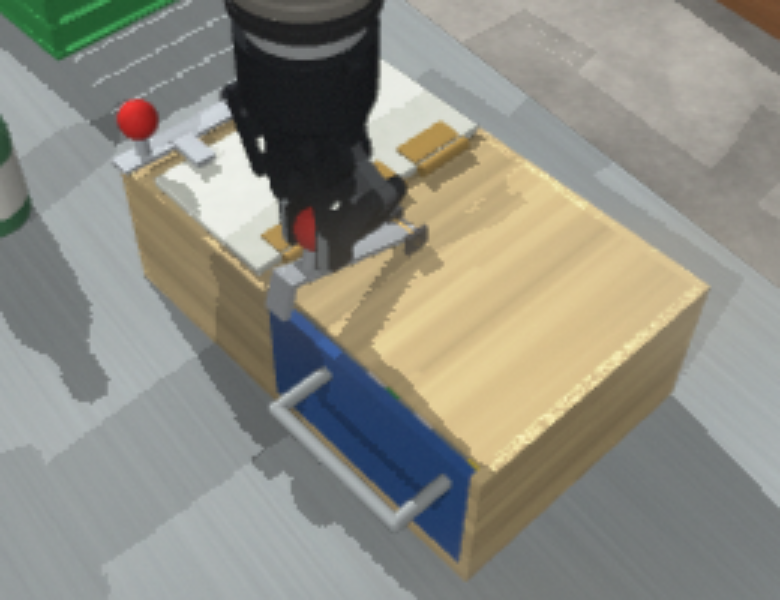

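The stay is rising with the ball and forces are small. I'm continuing.

Request:
{"fn": "send_rows", "kwargs": {"series": [[[0,-0.0044,-0.0054],[0,0,0]],[[0,-0.0048,-0.0051],[0,0,0]],[[0,-0.0052,-0.0047],[0,0,0]],[[0,-0.0055,-0.0043],[0,0,0]],[[0,-0.0059,-0.0039],[0,0,0]],[[0,-0.0061,-0.0034],[0,0,0]],[[0,-0.0064,-0.003],[0,0,0]],[[0,-0.0066,-0.0025],[0,0,0]],[[0,-0.0067,-0.002],[0,0,0]],[[0,-0.0069,-0.0015],[0,0,0]],[[0,-0.007,-0.0009],[0,0,0]],[[0,-0.007,-0.0004],[0,0,0]],[[0,0,0],[0,0,0]]]}}

```text
clock: 7.85
tcp_pos: [0.6632, 0.0778, 0.206]
orientation: [2.308, -2.128, 0.0]
contact_force: [-1.4, -4.0, -0.0]
grip_width: 0.026
```

Run:
```python
from plan import *
f=cam("side"); cv2.imwrite("pics/s5.png",cv2.resize(f["frame"][60:260,130:390,::-1],None,fx=3,fy=3))
f=cam("wrist"); cv2.imwrite("pics/w5.png",f["frame"][:,:,::-1])
delta(BALL-[0,0,.022],-cy)
```

```text
tcp [0.6632 0.0778 0.206 ] t 7.95 F [-0.9 -5.4 -1.9] w 0.0261
shift now-axes mm [ 0.3 85.7 61.6]
turn units [ 0.01 -0.02 -0.02]
shift target-axes mm [ 0.3 85.8 61.5]
```

View pics/s5.png

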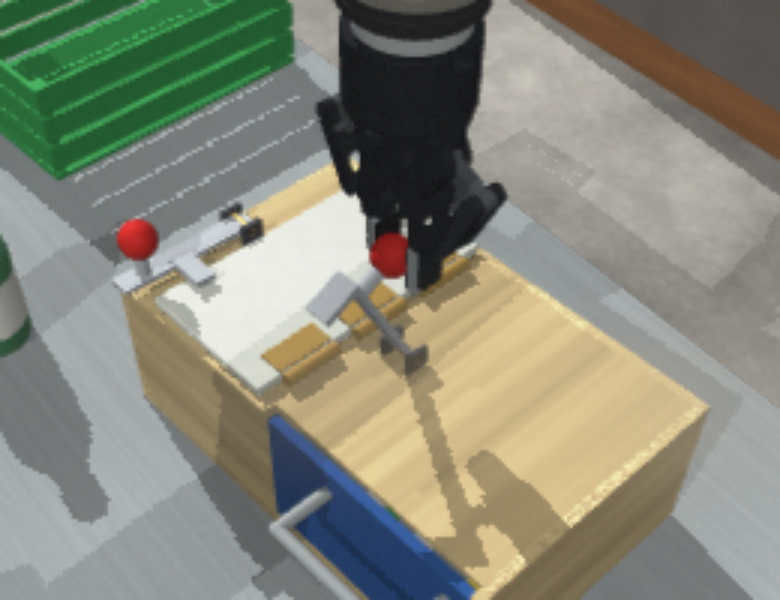

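View pics/w5.png

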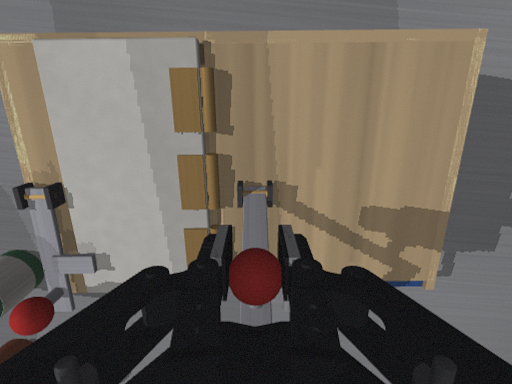

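The stay now stands near-upright, with the ball still in the pads. I'm opening the fingers and backing straight up.

Request:
{"fn": "send_rows", "kwargs": {"series": [[[0,0,0],[0,0,0]],[[0,0,0],[0,0,0]],[[0,0,0],[0,0,0]],[[0,0,0],[0,0,0]],[[0,0,0],[0,0,0]],[[0,0,-0.01],[0,0,0]],[[0,0,-0.03],[0,0,0]],[[0,0,-0.03],[0,0,0]],[[0,0,-0.02],[0,0,0]],[[0,0,0],[0,0,0]]], "fingers": 0}}

```text
clock: 9.2
tcp_pos: [0.6643, 0.0798, 0.2984]
orientation: [-2.309, 2.126, -0.003]
contact_force: [0.5, 0.4, -0.2]
grip_width: 0.086
```

Run:
```python
from plan import *
f=cam("side"); cv2.imwrite("pics/s6.png",cv2.resize(f["frame"][60:260,130:390,::-1],None,fx=3,fy=3))
print(r.get_obs()["joints"])
t=H+[0,0,-.023]; 
delta([t[0],t[1],.2],cx)
```

```text
[ 0.07233775  0.45012386 -0.40866191  1.47215383  0.18306337  1.25630115
 -1.84477909]
tcp [0.6636 0.0795 0.2966] t 9.25 F [-0.2 -0.6 -0.2] w 0.0854
shift now-axes mm [ 89.9 140.4  96.5]
turn units [-1.0e-02 -1.0e-02 -1.8e+01]
shift target-axes mm [-140.4   89.9   96.6]
```

View pics/s6.png

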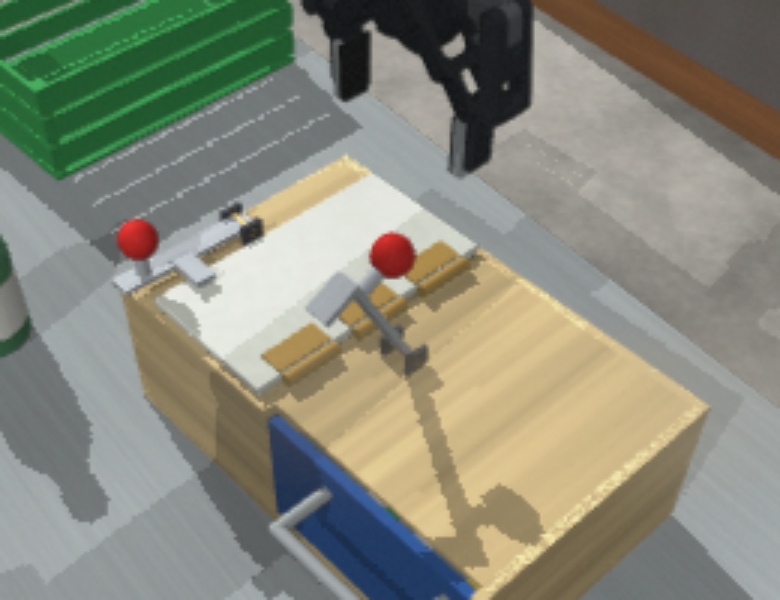

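The stay holds its angle with the gripper clear. I'm moving over the handle, then turning 90° with the fingers part-closed.

Request:
{"fn": "send_rows", "kwargs": {"series": [[[0.018,0.028,0],[0,0,0]],[[0.018,0.028,0],[0,0,0]],[[0.018,0.028,0],[0,0,0]],[[0.018,0.028,0],[0,0,0]],[[0.018,0.028,0],[0,0,0]],[[0,0,0],[0,0,-1]],[[0,0,0],[0,0,-1]],[[0,0,0],[0,0,-1]],[[0,0,0],[0,0,-1]],[[0,0,0],[0,0,-1]],[[0,0,0],[0,0,-1]],[[0,0,0],[0,0,-1]],[[0,0,0],[0,0,-1]],[[0,0,0],[0,0,-1]],[[0,0,0],[0,0,-1]],[[0,0,0],[0,0,-1]],[[0,0,0],[0,0,-1]],[[0,0,0],[0,0,-1]],[[0,0,0],[0,0,-1]],[[0,0,0],[0,0,-1]]], "fingers": 155}}

```text
clock: 11.75
tcp_pos: [0.5305, -0.022, 0.2948]
orientation: [3.129, -0.277, -0.004]
contact_force: [-0.3, 0.4, 0.1]
grip_width: 0.0335
```

Request:
{"fn": "send_rows", "kwargs": {"series": [[[0,0,0],[0,0,-1]],[[0,0,0],[0,0,-1]],[[0,0,0],[0,0,-1]],[[0,0,0],[0,0,0]],[[0,0,0],[0,0,0]]]}}

```text
clock: 12.38
tcp_pos: [0.531, -0.0218, 0.2957]
orientation: [-3.139, -0.127, 0.002]
contact_force: [-0.4, 0.3, -0.2]
grip_width: 0.0337
```

Run:
```python
from plan import *
f=cam("wrist"); cv2.imwrite("pics/w7.png",f["frame"][:,:,::-1])
print(r.get_obs()["joints"].round(2) if hasattr(r.get_obs()["joints"],"round") else r.get_obs()["joints"])
print([proj(f,H+s*cy) for s in(-.054,0,.054)])
delta(H-[0,0,.022],cx)
```

```text
[ 0.45  0.24 -0.62  1.78  0.15  1.17 -0.13]
[(np.float64(256.4374946255134), np.float64(205.76637720889232)), (np.float64(256.3936112933047), np.float64(165.11405159366007)), (np.float64(256.3455759038384), np.float64(120.61537304422056))]
tcp [ 0.5311 -0.0218  0.2959] t 12.43 F [0.1 0.1 0.5] w 0.0332
shift now-axes mm [ 2.000e-01 -1.000e-01  2.199e+02]
turn units [-0.    0.01 -0.02]
shift target-axes mm [ 0.000e+00 -1.000e-01  2.199e+02]
```

View pics/w7.png

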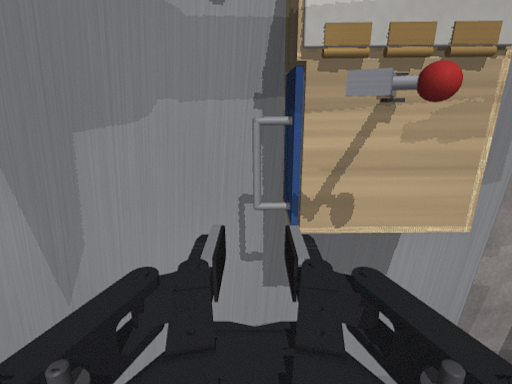

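The handle bar runs down column 257, rows 120–207, against 256.4 predicted. I'm descending in two stages.

Request:
{"fn": "send_rows", "kwargs": {"series": [[[-0.002,0,0.03],[0,0,0]],[[0,0,0.04],[0,0,0]],[[0,0,0.04],[0,0,0]],[[0,0,0.03],[0,0,0]],[[0,0,0.02],[0,0,0]],[[0,0,0],[0,0,0]],[[0,0,0],[0,0,0]]]}}

```text
clock: 13.3
tcp_pos: [0.53, -0.0218, 0.1372]
orientation: [-3.139, -0.129, -0.002]
contact_force: [0.7, 0.6, 0.4]
grip_width: 0.0338
```

Run:
```python
from plan import *
f=cam("side"); cv2.imwrite("pics/s8.png",cv2.resize(f["frame"][130:330,130:390,::-1],None,fx=3,fy=3))
delta(H-[0,0,.016],cx)
```

```text
tcp [ 0.5302 -0.0218  0.1375] t 13.35 F [ 0.6  0.2 -0.6] w 0.0334
shift now-axes mm [ 0.8 -0.1 55.5]
turn units [ 0.   -0.02 -0.01]
shift target-axes mm [ 0.9 -0.1 55.5]
```

View pics/s8.png

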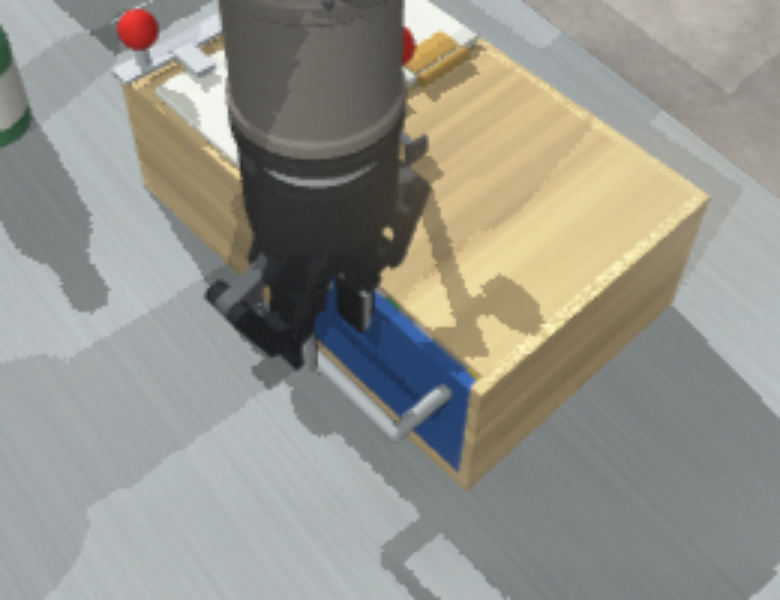

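The gripper's linkage spreads toward the chest's top edge, so straddling the bar would be tight. Instead I'll shut the fingers, turn back 90° and hook them behind the bar, which has a 37 mm gap. Raising first.

Request:
{"fn": "send_rows", "kwargs": {"series": [[[0,0,-0.03],[0,0,0]],[[0,0,-0.03],[0,0,0]],[[0,0,0],[0,0,1]],[[0,0,0],[0,0,1]],[[0,0,0],[0,0,1]],[[0,0,0],[0,0,1]],[[0,0,0],[0,0,1]],[[0,0,0],[0,0,1]],[[0,0,0],[0,0,1]],[[0,0,0],[0,0,1]],[[0,0,0],[0,0,1]],[[0,0,0],[0,0,1]],[[0,0,0],[0,0,1]],[[0,0,0],[0,0,1]],[[0,0,0],[0,0,1]],[[0,0,0],[0,0,1]],[[0,0,0],[0,0,1]],[[0,0,0],[0,0,1]],[[0,0,0],[0,0,1]],[[0,0,0],[0,0,1]]], "fingers": 255}}

```text
clock: 15.85
tcp_pos: [0.53, -0.0218, 0.1977]
orientation: [-2.307, 2.13, -0.002]
contact_force: [-0.6, 0.6, -0.2]
grip_width: 0.0002
```

Request:
{"fn": "send_rows", "kwargs": {"series": [[[0,-0.011,0],[0,0,0]],[[0,-0.012,0],[0,0,0]],[[0,0,0],[0,0,0]],[[0,0,0],[0,0,0]]]}}

```text
clock: 16.35
tcp_pos: [0.5523, -0.02, 0.1962]
orientation: [2.312, -2.127, -0.001]
contact_force: [0.1, 0.6, -0.5]
grip_width: 0.0
```

Run:
```python
from plan import *
f=cam("wrist"); cv2.imwrite("pics/w9.png",f["frame"][:,:,::-1])
T=H+.022*cx-[0,0,.02]
print(proj(f,H),proj(f,T))
delta(T,-cy)
```

```text
(np.float64(255.53845992272255), np.float64(208.36944237569548)) (np.float64(255.51034294640556), np.float64(179.64032261986253))
tcp [ 0.5521 -0.02    0.1962] t 16.4 F [ 0.5  0.4 -0.6] w 0.0003
shift now-axes mm [-1.000e-01 -1.100e+00  1.182e+02]
turn units [0.01 0.   0.  ]
shift target-axes mm [-1.000e-01 -1.000e+00  1.182e+02]
```

View pics/w9.png

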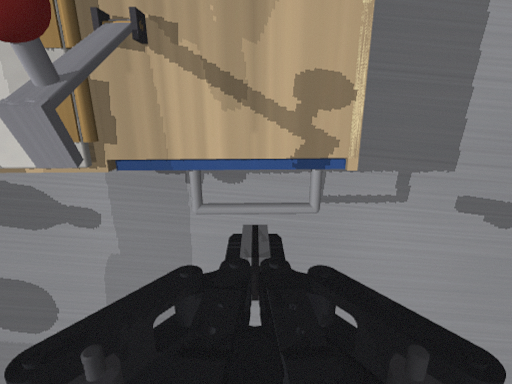

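The bar is centred at (255,208) as predicted, and the shut fingers are over the gap. I'm descending behind the bar.

Request:
{"fn": "send_rows", "kwargs": {"series": [[[0,0,0.025],[0,0,0]],[[0,0,0.03],[0,0,0]],[[0,0,0.025],[0,0,0]],[[0,0,0.02],[0,0,0]],[[0,0,0.017],[0,0,0]],[[0,0,0],[0,0,0]]]}}

```text
clock: 17.15
tcp_pos: [0.5513, -0.0201, 0.0783]
orientation: [2.31, -2.126, -0.003]
contact_force: [-0.1, 0.6, -0.1]
grip_width: -0.0005
```

Run:
```python
from plan import *
f=cam("side"); cv2.imwrite("pics/s10.png",cv2.resize(f["frame"][130:330,130:390,::-1],None,fx=3,fy=3))
delta(H+.022*cx-[0,0,.02],-cy)
```

```text
tcp [ 0.5521 -0.02    0.0792] t 17.2 F [ 0.6  0.7 -0.7] w 0.0
shift now-axes mm [-0.1 -1.   1.2]
turn units [ 0.01  0.   -0.  ]
shift target-axes mm [-0.1 -1.   1.2]
```

View pics/s10.png

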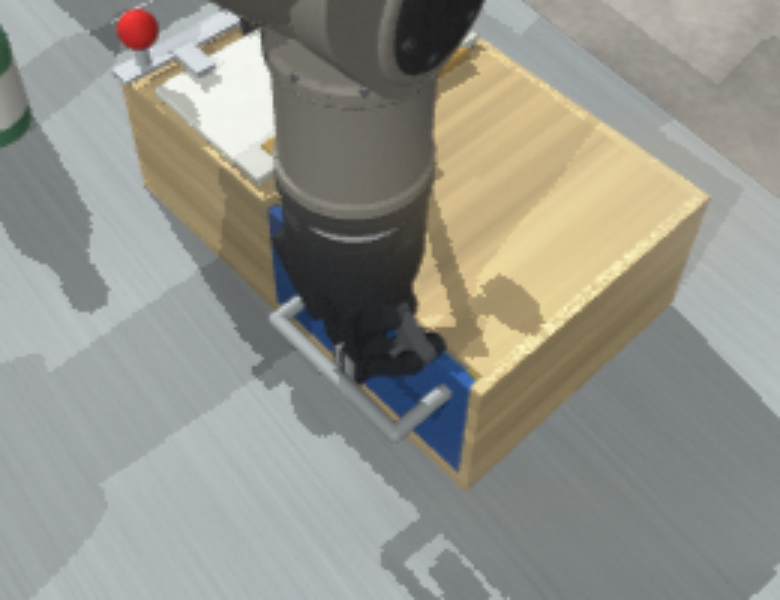

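The fingers are behind the bar and the contact force reads near zero. I'm pulling the drawer out.

Request:
{"fn": "send_rows", "kwargs": {"series": [[[0,0.005,0],[0,0,0]],[[0,0.008,0],[0,0,0]],[[0,0.008,0],[0,0,0]],[[0,0.008,0],[0,0,0]],[[0,0.008,0],[0,0,0]],[[0,0.008,0],[0,0,0]],[[0,0.008,0],[0,0,0]],[[0,0,0],[0,0,0]]]}}

```text
clock: 18.2
tcp_pos: [0.4977, -0.0246, 0.0789]
orientation: [2.31, -2.127, -0.003]
contact_force: [1.2, -0.2, -0.4]
grip_width: -0.0001
```

Request:
{"fn": "send_rows", "kwargs": {"series": [[[0,0.008,0],[0,0,0]],[[0,0.008,0],[0,0,0]],[[0,0.008,0],[0,0,0]],[[0,0.008,0],[0,0,0]],[[0,0.008,0],[0,0,0]],[[0,0.008,0],[0,0,0]],[[0,0.005,0],[0,0,0]],[[0,0.003,0],[0,0,0]],[[0,0,0],[0,0,0]]]}}

```text
clock: 19.32
tcp_pos: [0.4432, -0.029, 0.0794]
orientation: [2.311, -2.127, -0.001]
contact_force: [0.0, -0.9, -0.6]
grip_width: 0.0001
```

Run:
```python
from plan import *
for n in("side","top"):
    f=cam(n); cv2.imwrite(f"pics/{n}11.png",f["frame"][:,:,::-1])
delta(H+.022*cx-[0,0,.02],-cy); print(np.round(r.get_obs()["joints"],2))
```

```text
tcp [ 0.4433 -0.0289  0.0793] t 19.43 F [ 0.7 -0.8 -0.8] w 0.0
shift now-axes mm [ 1.000e-01 -1.102e+02  1.200e+00]
turn units [ 0.01  0.   -0.  ]
shift target-axes mm [ 1.000e-01 -1.102e+02  1.300e+00]
[ 0.18  0.35 -0.3   2.2   0.18  0.61 -1.73]
```

View pics/side11.png

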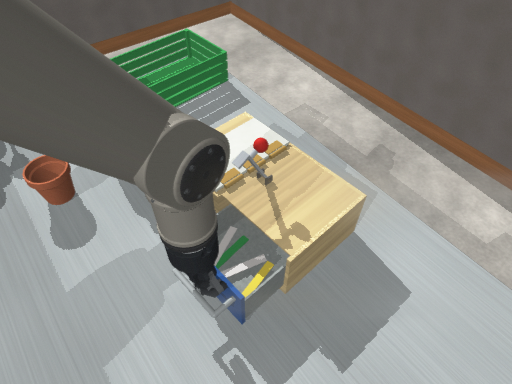

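View pics/top11.png

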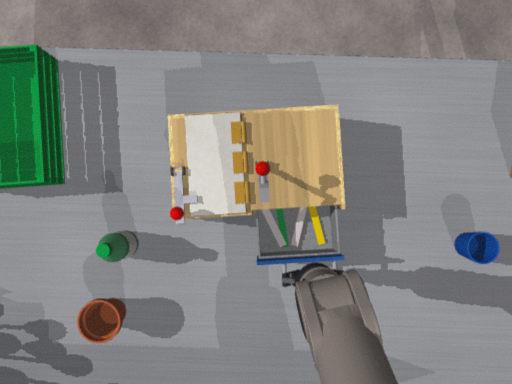

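Run:
```python
from plan import *
f=cam("top")
hsv=cv2.cvtColor(f["frame"],cv2.COLOR_RGB2HSV)
w=hsv[:, 285:320]; m=(abs(w[...,0].astype(int)-112)<14)&(w[...,1]>150)&(w[...,2]>60)
ys,xs=np.nonzero(m); ys2=ys[(ys>200)]; print(ys2.min(),ys2.max())
for v in (209,ys2.mean()): print(v,(onz(f,300,v,.12)-H)@cx)
```

```text
256 262
209 0.04702252976985717
259.2721518987342 -0.057881696972396667
```

Request:
{"fn": "send_rows", "kwargs": {"series": [[[0,-0.006,0],[0,0,0]],[[0,0,0],[0,0,0]],[[0,0,-0.02],[0,0,0]],[[0,0,-0.04],[0,0,0]],[[0,0,-0.05],[0,0,0]],[[0,0,-0.05],[0,0,0]],[[0,0,-0.03],[0,0,0]],[[0,0,0],[0,0,0]],[[0.04,0,0],[0,0,0]],[[0.05,0,0],[0,0,0]],[[0.05,0,0],[0,0,0]],[[0.04,0,0],[0,0,0]],[[0,0,0],[0,0,0]],[[0,0,0],[0,0,0]]]}}

```text
clock: 21.22
tcp_pos: [0.4641, -0.207, 0.2683]
orientation: [2.311, -2.127, -0.004]
contact_force: [-0.8, 0.4, -0.1]
grip_width: 0.0004
```

Run:
```python
from plan import *
F={}
for n in("side","top"):
    f=F[n]=cam(n); cv2.imwrite(f"pics/{n}12.png",f["frame"][:,:,::-1])
    for s,c in reds(f): print(n,c.round(1),s)
f=F["top"]; t=min([c for s,c in reds(f)],key=lambda c:abs(c[0]-262))
hsv=cv2.cvtColor(F["side"]["frame"],cv2.COLOR_RGB2HSV)[135:155,250:272]
ys,xs=np.nonzero(((hsv[...,0]<8)|(hsv[...,0]>172))&(hsv[...,1]>150)); c=(xs.mean()+250,ys.mean()+135)
p,e=tri(ray(F["side"],*c),ray(f,*t)); piv=BALL+.088*cx-[0,0,.032]; d=p-piv
print("ball",p,e,"theta",np.pi-np.arctan2(d[2],d@cx)-np.arctan2(32,88),"rad",np.hypot(d[2],d@cx))
delta(H,-cy)
```

```text
top [261.9 168.1] [256, 162, 13, 13, 136]
top [176.1 213.1] [170, 208, 13, 12, 113]
ball [nan nan nan] [np.float64(nan), np.float64(nan)] theta nan rad nan
tcp [ 0.4644 -0.2064  0.2688] t 21.32 F [-0.2  0.  -0. ] w 0.0
shift now-axes mm [-178.3  -82.3  170.9]
turn units [0.01 0.01 0.02]
shift target-axes mm [-178.6  -81.8  170.8]<stdin>:8: RuntimeWarning: Mean of empty slice.
  ret = ret.dtype.type(ret / rcount)
```

View pics/top12.png

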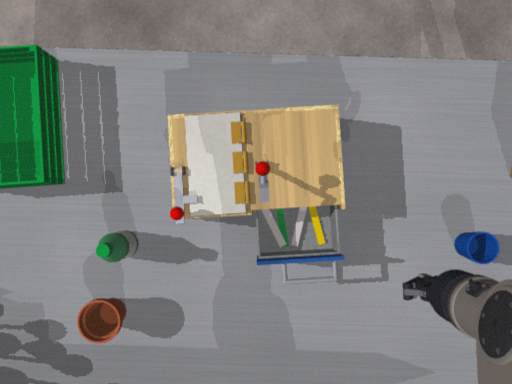

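View pics/side12.png

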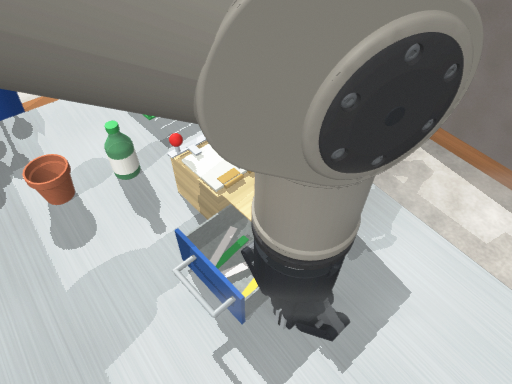

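Run:
```python
from plan import *
f=cam("top"); d=(onz(f,261.9,168.1,.227)-BALL)@cx; print("ball back by",d,"want .086 for 1.2 rad; .058 at .785")
print("handle out by",-(onz(f,310,280.5,.098)-H)@cx, "blue",-(onz(f,300,259.3,.12)-H)@cx+.042)
r.hand_in()
```

```text
ball back by 0.07481096826632087 want .086 for 1.2 rad; .058 at .785
handle out by 0.10718632544266042 blue 0.09993961841802529
the job is handed in; nothing more can be done
```

I did the job in the order asked and handed it in at about 21 s. I lifted the drawer's stay by its ball, swung it up and back and let it stand. Then I pulled the drawer open by its handle and backed the gripper away.

**Stay:** The gripper moved the ball through an arc of 1.2 rad. After I let go, the top view put the ball about 75 mm back from its start. I expected 86 mm for 1.2 rad, and half-way would be about 58 mm. The two figures disagree by 11 mm, but both are past half-way. A two-view check of the final angle failed because the arm hid the ball in the side view.

**Drawer:** From the top view, the handle bar reads about 107 mm out and the blue front about 100 mm, against the 80 mm needed. I first meant to grip the bar. The gripper's linkage looked too close to the chest's top edge, so I hooked the shut fingers behind the bar instead.

**Lid stay and contact:** The lid stay's ball stayed at the same pixels, (176,213), so it is still lying. Contact forces read under about 7 N at each check. At the end the gripper was clear of everything in both views.

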